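# Clamp a mosaic clock face: nut by hand, then wrench

### The job

Clamp the mosaic clock face: with your fingers turn the brass nut clockwise until its white stripe points at the middle of the yellow band and no further, then tighten it with the wrench, and only the wrench, until the stripe points at the middle of the red band. Finally lay the wrench flat on its cork mat again, handle over the mat, and do not disturb the tile box, the blue bowl or the glue bottle.

Things in the scene. Friction and masses are not known exactly. Their poses are not given: they have to be found in the camera images.
- jig: Fixed jig: plywood disc 224 mm across with a mosaic clock face (white flower on green, 212 mm across, top 28 mm above the table); in its middle a dark steel pressure plate (116 mm across, top at 42 mm) and an upright 24 mm steel stud, top at 94 mm. Origin on the stud's axis at table height. The plate's top carries a yellow and a red radial band.
- yellow_mark (a point): Middle of the yellow band painted on the pressure plate: 47.5 mm off the stud's axis, 0.35 rad anticlockwise (from above) from the jig's +x axis. The band is 0.30 rad wide, 38 to 57 mm off the axis.
- red_mark (a point): Middle of the red band painted on the pressure plate: 47.5 mm off the stud's axis, 0.35 rad clockwise (from above) from the jig's +x axis. The band is 0.30 rad wide, 38 to 57 mm off the axis.
- nut (a point): Brass hexagonal nut, captive on the stud: it only turns about the vertical stud and keeps its height. 40 mm across flats, 46 mm across corners, 36 mm tall, from 46 to 82 mm above the table; the stud shows 12 mm above it. Origin on its axis at its underside. x axis: normal of the flat with the white stripe; further flats every 60 degrees.
- stripe (a point): White radial stripe, the pointer, on the round blue flange (72 mm across, 42 to 46 mm above the table) under the nut, which turns with it. The point lies 27.5 mm from the nut's axis along the nut's x axis.
- thread (a joint): Turn of nut and flange, rad, growing clockwise from above (tightening). The stripe points 1.85 minus this value anticlockwise from the jig's +x: 1.50 is the middle of the yellow band (1.35 to 1.65), 2.20 of the red (2.05 to 2.35). Starts between 0 and 0.6. Constant dry friction, about 0.5 N m; stays where it is left; stops at 0 and 2.9.
- wrench: Loose open-ended flat wrench, 190 mm long, 14 mm thick, about 0.35 kg, lying flat. Origin: centre between the jaws, at its underside; z up, x points out of the open mouth, away from the handle. Jaws 43 mm apart (along y), 71 mm over both, from x = -26 mm (throat) to +22 mm. Slides or lowers on to the nut, y square to a pair of flats, with about 0.15 rad of free play each way.
- wrench_grip (a point): Point to grip on the wrench's blue handle: x = -95 mm from the wrench's origin, at half its thickness (7 mm above the underside); same axes as the wrench. The handle is 26 mm wide, 14 mm thick, from x = -58 to -168 mm.
- mat: Fixed cork mat, 240 by 120 mm (x by y), 6 mm thick, on the table, where the wrench lies at the start and belongs; it is left or right of the jig. Origin: centre of its underside.
- tile_box: Bystander: loose clear open box of mosaic tiles, 160 x 110 x 45 mm, 0.7 kg, on the side of the jig away from the mat. Origin: centre of its underside.
- blue_bowl: Bystander: loose blue bowl of tile pieces, 136 mm across, 48 mm tall, beyond the jig. Origin: centre of its underside.
- glue_bottle: Bystander: loose white glue bottle, 60 mm across, 150 mm tall, beyond the jig. Origin: centre of its underside.
Mind the look-alikes: they are no part of the job. There is more than one size of the wrench; the job needs the middle-sized.

How it is judged (in metres and radians):
On the way, in this order (a step that is already met when the one before it is completed fails the run):
1. the nut is turned by hand to the yellow band (value of joint thread between 1.35 and 1.75 rad), for 0.1 s.
2. the wrench, its jaws round the nut, has turned it to the red band (value of joint thread between 2.05 and 2.35 rad and horizontal distance between wrench and nut below 0.015 m and z of wrench in the frame of nut between -0.006 and 0.034 m), for 0.2 s.
At the end, for the whole second after the job is handed in: Thread between 2.05 and 2.35 rad (red band); wrench still and flat (tilt under 0.12 rad) on the mat, its grip point within 120 mm (mat x) and 60 mm (mat y) of the mat's centre, 7 to 19 mm above the table; tile box, bowl and bottle upright and within 30 mm of their starts (value of joint thread between 2.05 and 2.35 rad and x of wrench_grip in the frame of mat between -0.12 and 0.12 m and y of wrench_grip in the frame of mat between -0.06 and 0.06 m and z of wrench_grip in the frame of mat between 0.007 and 0.019 m and angle between wrench's own z axis and vertical below 0.12 rad and linear speed of wrench below 0.03 m/s and distance of each of tile_box, blue_bowl, glue_bottle from where it was at the start of the episode below 0.03 m and angle between each of tile_box, blue_bowl, glue_bottle's own z axis and vertical below 0.2 rad); the robot touches nothing.
It fails at once if fingers or arm pushing on the nut or jig (over 5 N) with the nut past the yellow band (beyond 1.75 rad) (value of joint thread above 1.75 rad and contact force between any of the fingers, the arm and jig above 5 N).
It fails at once if the wrench pushing on the nut or jig (over 5 N) before it has been turned by hand to the yellow band (below 1.25 rad) (value of joint thread below 1.25 rad and contact force between wrench and jig above 5 N).
It fails at once if tile box, bowl or bottle pushed more than 30 mm or tipped over (distance of any of tile_box, blue_bowl, glue_bottle from where it was at the start of the episode above 0.03 m or angle between any of tile_box, blue_bowl, glue_bottle's own z axis and vertical above 0.3 rad).
It also fails if it takes over 54 s, if anything falls off the work surface, if the arm or the gripper's body presses on something with over 40 N, if the wrist force passes 120 N, or if a joint passes its speed limit or range.

### The arm

A 6-joint arm with a two-finger parallel gripper is mounted at the origin on the work surface. World frame = base frame: x ahead of the robot, y to its left, z up, the work surface at z = 0. Lengths are in mm, angles in degrees, forces in N, time in s.
With the tool pointing down it reaches from about 300 to 850 mm from the base axis. Payload 4.2 kg.
Tool frame: the origin (TCP) lies midway between the tips of the shut fingers; the grasp point (between the pads) lies env.hold_point_z behind it (env.hold_point_z is the distance from the TCP to the grasp point, in mm); z points along the fingers, y is the line along which they close (so a half turn about z gives the same grasp; the last joint's range is limited). The gripper opens to 91 mm and grips with 3 to 60 N. Pads are 32 mm wide; open, the fingers measure 118 mm over their backs; the gripper's body (76 mm by 178 mm) begins 60 mm behind the grasp point.
Start: joints at [-66.177, 18.312, 89.639, -0, 72.044, -1.146], TCP at [242.735, -521.275, 174.876] pointing down, gripper open.
Joint ranges: [-177.97, 177.97], [-48.28, 115.42], [12.27, 149.76], [-77.06, 257.06], [2.81, 150.46], [-146.56, 146.56]. Speed limits (degrees/s): [147.25, 147.25, 180, 180, 180, 180].

### API

Orientations are given as [roll, pitch, yaw] about the fixed x, y, z axes, in that order (R = Rz(yaw) Ry(pitch) Rx(roll)).
In Python, from workcell import env, viewer, spotter gives the robot as it stands.
- The arm moves only by the tool apply_moves, never from a script. Its arguments are lists of equal length, an entry for each row: "delta_pos": the shift along the world's x, y, z normalised to -1 to 1, where 1 is 120 mm, a list of three; "rot": the turn, a rotation vector about the world's x, y, z normalised to -1 to 1, where 1 is 1.5 rad, a list of three; "hand": the opening, from 0 (shut) to 1 (fully open). A call has 1 to 10 rows; each row is the pose to reach, as a shift and turn from the pose commanded when the call began; what a row does not reach only later rows make up. A row lasts 1/12 s, in which the tool goes at most 41.7 mm and 7.16 degrees, less where a joint would pass 70% of its speed; a pose out of reach is approached as far as the arm can. A call with a number of a shift or a turn outside -1 to 1 is refused whole. A call with a gripper value outside its range is refused whole. The fingers move at their own pace and stop on an object; "newtons" is the grip in N (left out, the last holds). Time passes only in rows, so rows that repeat a pose let the fingers close. It gives the time, the measured TCP pose, the force, the opening and the grip force at its end, in the units of the state.
- env.state(): the state, without advancing time (a new reading comes with each control period).
- viewer.grab_frame(name): name is "scene" or "top" or "wrist"; returns a dict with "pixels" (480x640x3 uint8, red, green, blue), "camera_matrix" (3x3 intrinsics, pixels), "R" (3x3) and "t" (3): a world point X has camera coordinates R X + t; the wrist camera has in their place "mount" (4x4, takes a point from camera to tool coordinates, whose origin is the TCP and whose axes are the flange's). Camera axes: x right, y down, z forward; pixel columns grow to the right and rows downward; lengths in mm; the calibration is good to about 2 mm. A picture is of the moment at which its call begins: read the wrist's pose just before it. There is no depth.
- env.job_done(): hands the job in; it is judged then, once.
Trained networks look in a picture, given as the dict that the camera call returned (one of the last four; its "shot" number tells which), for a name from the list of things; names that differ only in an ending like _2 or _b are one class to them, and where a whole thing is asked for, a point or a joint stands for the part that bears it (a point fixed in the world has none). Each returns a list of dicts, best first, with "score" (0 to 1); they miss things now and then, are a little off and sometimes report something else, mostly with a low value. They report only what shows in the picture. A call takes as long as a camera call. They do not tell look-alikes from the thing itself.
- spotter.trace(picture, query): "mask" (480x640 bool, what is visible of it) and "box" ([centre column, centre row, width, height] in pixels, round what is visible of it).
- spotter.landmark_of(picture, query): "position" ([column, row] in pixels: a listed point, or the origin of a listed thing).
The state is a dict: "time_s": time; "qpos": joint angles; "qvel": joint speeds; "effort": joint torques, N m; "ee_pos": TCP position; "ee_rot": TCP orientation; "force": force on the tool from outside, world axes, zero at the start; "torque": the same for the moment, N m; "gripper_width": finger opening in mm; "gripper_force": force on a finger pad.
Only numpy, scipy, OpenCV 4.12 (cv2) and the standard library are available. Lean on these libraries where they do the work, as an engineer would, in place of code of your own. Each camera call takes 0.05 s, during which the arm holds its last target. There are 200 camera calls.

## Working session

There is one attempt and no reset: what is moved stays moved. The work goes in short steps, Python scripts to look and compute and a tool call to move; the robot and the scene stay as the last step left them, time stands still between calls to the robot, and variables do not carry over. Pictures are saved under pics/ and viewed, at most 10 in all, crops included, and the job is handed in when it is done.

Besides the shell and the picture viewer there is one more tool, called after ">>>" as name(argument=value, ...), one argument or row to a line, values as JSON. apply_moves: Moves the arm, as the interface text tells. Its arguments: {"type":"object","properties":{"delta_pos":{"type":"array"},"rot":{"type":"array"},"hand":{"type":"array"},"newtons":{"type":"number"}},"required":["delta_pos","rot","hand"]}

```bash
ls; mkdir -p pics; cat > h.py <<'E'
import numpy as np, cv2
from workcell import env, viewer, spotter
def ray(p,px,T=None):
    K=np.array(p["camera_matrix"]);d=np.linalg.inv(K)@[px[0],px[1],1]
    if "R" in p:
        R=np.array(p["R"]);t=np.array(p["t"]);return -R.T@t,R.T@d
    M=T@np.array(p["mount"]);return M[:3,3],M[:3,:3]@d
def at(p,px,z,T=None):
    o,d=ray(p,px,T);return o+d*(z-o[2])/d[2]
def save(p,n):cv2.imwrite("pics/"+n,p["pixels"][:,:,::-1])
E
python3 - <<'E'
from h import *
s=env.state();print({k:np.round(v,2) for k,v in s.items()},env.hold_point_z)
for c in["top","scene"]:
    p=viewer.grab_frame(c);save(p,c+"0.png")
    print(c,-np.array(p["R"]).T@p["t"])
    for q,z in[("jig",0),("nut",46),("stripe",46),("yellow_mark",42),("red_mark",42),("wrench",6),("wrench_grip",13),("mat",0),("tile_box",0),("blue_bowl",0),("glue_bottle",0)]:
        for r in spotter.landmark_of(p,q)[:4]: print(q,round(r["score"],2),np.round(r["position"]),np.round(at(p,r["position"],z)[:2],1))
E
```

```text
pics
{'time_s': np.float64(0.0), 'qpos': array([-66.18,  18.35,  89.71,  -0.  ,  72.04,  -1.14]), 'qvel': array([-0.04, -0.01, -0.02, -0.03,  0.07, -0.01]), 'effort': array([ -0.  , -41.25, -23.2 ,   0.07,   0.05,  -0.  ]), 'ee_pos': array([ 242.5 , -520.74,  174.02]), 'ee_rot': array([-179.9 ,   -0.  ,   24.97]), 'force': array([ 0.82, -0.06,  0.36]), 'torque': array([ 0.02, -0.  , -0.04]), 'gripper_force': np.float64(0.0), 'gripper_width': np.float64(91.12)} 18.8
top [ 353.55662048   50.80785459 1158.85120954]
jig 0.98 [330. 233.] [550.7  29.5]
nut 0.68 [492. 260.] [ 490.6 -301. ]
nut 0.63 [329. 228.] [554.6  32.5]
stripe 0.76 [316. 223.] [564.   59.6]
yellow_mark 0.72 [317. 206.] [600.2  58.5]
red_mark 0.65 [337. 209.] [595.6  17.1]
wrench 0.91 [281. 368.] [269.9 128.5]
wrench 0.69 [206. 221.] [573.6 294.8]
wrench 0.64 [139. 352.] [298.3 421.8]
wrench 0.56 [317. 227.] [563.6  58.6]
wrench_grip 0.95 [193. 265.] [479.3 317.8]
wrench_grip 0.77 [267. 345.] [315.7 158.9]
wrench_grip 0.66 [156. 412.] [180.5 377.4]
wrench_grip 0.16 [328. 230.] [556.   34.7]
mat 0.86 [206. 247.] [518.1 295.4]
tile_box 0.82 [490. 262.] [ 491.1 -309.6]
blue_bowl 0.95 [268. 148.] [740.1 167.5]
blue_bowl 0.29 [206. 220.] [578.1 298. ]
glue_bottle 0.6 [424. 146.] [ 748.3 -174.6]
scene [1385.38221117  453.13362884  953.10751717]
jig 0.95 [297. 258.] [553.1  32.4]
jig 0.6 [405. 286.] [527.8 294.3]
nut 0.79 [299. 242.] [543.7  33.4]
stripe 0.65 [302. 248.] [560.   48.8]
yellow_mark 0.74 [298. 254.] [578.8  47.8]
red_mark 0.9 [281. 257.] [602.8  15. ]
wrench 0.86 [377. 196.] [261.5 126.3]
wrench 0.74 [484. 240.] [308.2 424.4]
wrench 0.66 [399. 293.] [561.4 289. ]
wrench_grip 0.85 [383. 212.] [323.9 166.7]
wrench_grip 0.76 [474. 203.] [183.3 370.4]
wrench_grip 0.63 [425. 269.] [471.5 321.5]
tile_box 0.59 [191. 202.] [ 487.7 -313. ]
blue_bowl 0.74 [316. 334.] [738.8 166.4]
glue_bottle 0.63 [178. 285.] [ 746.6 -173.2]
```

View pics/top0.png

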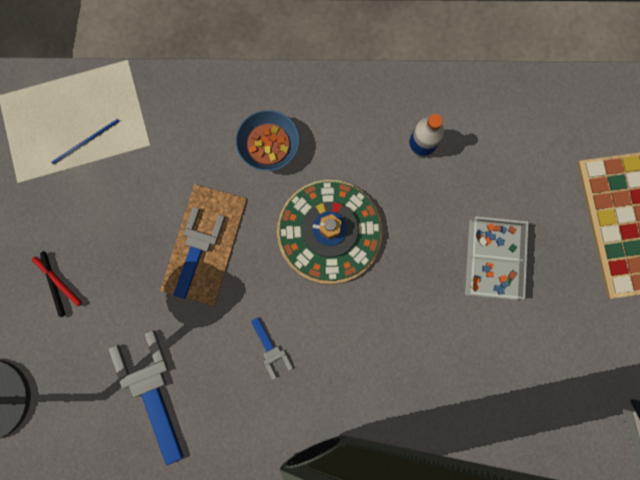

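```bash
python3 - <<'E'
import cv2
a=cv2.imread("pics/top0.png")[160:300,230:430];b=cv2.imread("pics/scene0.png")[180:320,220:370]
cv2.imwrite("pics/c0.png",cv2.hconcat([cv2.resize(a,(400,280),interpolation=3),cv2.resize(b,(300,280),interpolation=3)]))
E
```

```text
(no output)
```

View pics/c0.png

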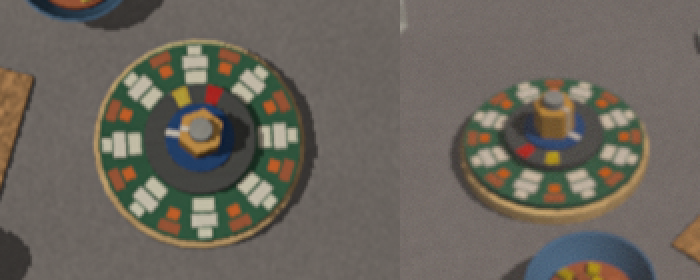

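The top view shows the jig at about (330,232) and the mat with the middle-sized wrench at about (205,245). The small and large wrenches are off the mat, and the stripe points left (+y). I'll move above the jig for a close look.

>>> apply_moves(
  delta_pos=[
    [0.515,0.92,0.125],
    [0.515,0.92,0.125],
    [0.515,0.92,0.125],
    [0.515,0.92,0.125],
  ],
  rot=[
    [0,0,0],
    [0,0,0],
    [0,0,0],
    [0,0,0],
  ],
  hand=[1,1,1,1],
)

```text
time_s: 1.53
ee_pos: [307.0, -405.9, 190.9]
ee_rot: [-179.9, -0.2, 25.2]
force: [-0.3, 0.3, 0.1]
gripper_width: 91.1
gripper_force: 0.0
```

>>> apply_moves(
  delta_pos=[
    [0.515,0.92,0.125],
    [0.515,0.92,0.125],
    [0.515,0.92,0.125],
    [0.515,0.92,0.125],
  ],
  rot=[
    [0,0,0],
    [0,0,0],
    [0,0,0],
    [0,0,0],
  ],
  hand=[1,1,1,1],
)

```text
time_s: 1.87
ee_pos: [369.0, -295.9, 206.0]
ee_rot: [-180.0, -0.2, 25.3]
force: [0.0, -0.5, -0.2]
gripper_width: 91.3
gripper_force: 0.0
```

>>> apply_moves(
  delta_pos=[
    [0.515,0.92,0.125],
    [0.515,0.92,0.125],
    [0.515,0.92,0.125],
    [0.515,0.92,0.125],
  ],
  rot=[
    [0,0,0],
    [0,0,0],
    [0,0,0],
    [0,0,0],
  ],
  hand=[1,1,1,1],
)

```text
time_s: 2.2
ee_pos: [431.2, -185.7, 220.8]
ee_rot: [-180.0, -0.2, 25.3]
force: [-0.6, -0.9, 0.6]
gripper_width: 91.2
gripper_force: 0.0
```

>>> apply_moves(
  delta_pos=[
    [0.515,0.92,0.125],
    [0.515,0.92,0.125],
    [0.515,0.92,0.125],
    [0.515,0.92,0.125],
  ],
  rot=[
    [0,0,0],
    [0,0,0],
    [0,0,0],
    [0,0,0],
  ],
  hand=[1,1,1,1],
)

```text
time_s: 2.53
ee_pos: [493.3, -75.4, 235.6]
ee_rot: [-180.0, -0.2, 25.3]
force: [-0.5, -0.6, 0.2]
gripper_width: 91.1
gripper_force: 0.0
```

>>> apply_moves(
  delta_pos=[
    [0.515,0.92,0.125],
    [0.515,0.92,0.125],
    [0.515,0.92,0.125],
    [0.515,0.92,0.125],
    [0.515,0.92,0.125],
  ],
  rot=[
    [0,0,0],
    [0,0,0],
    [0,0,0],
    [0,0,0],
    [0,0,0],
  ],
  hand=[1,1,1,1,1],
)

```text
time_s: 2.95
ee_pos: [552.6, 31.3, 249.4]
ee_rot: [180.0, 0.0, 25.1]
force: [-0.9, 0.4, -0.5]
gripper_width: 91.3
gripper_force: 0.0
```

```bash
cat >> h.py <<'E'
from scipy.spatial.transform import Rotation as Ro
def tool():
    s=env.state();T=np.eye(4);T[:3,:3]=Ro.from_euler("xyz",s["ee_rot"],degrees=True).as_matrix();T[:3,3]=s["ee_pos"];return T,s
def wr(n=None):
    T,s=tool();p=viewer.grab_frame("wrist")
    if n: save(p,n)
    return p,T,s
def lm(p,q,z,T=None,k=3):
    for r in spotter.landmark_of(p,q)[:k]: print(q,round(r["score"],2),np.round(r["position"]),np.round(at(p,r["position"],z,T)[:2],1))
E
python3 - <<'E'
from h import *
p,T,s=wr("w1.png");print(s["time_s"],s["ee_pos"],s["ee_rot"],s["qpos"],p["mount"])
for q,z in[("jig",0),("nut",46),("stripe",46),("yellow_mark",42),("red_mark",42)]: lm(p,q,z,T)
E
```

```text
2.95 [552.62116295  31.2517875  249.35109617] [1.79972546e+02 3.66474718e-02 2.51446237e+01] [ 2.07306570e+00  1.42373852e+01  8.47186578e+01 -4.01060150e-02
  8.10669167e+01  6.69346688e+01] [[ 1.22160579e-03 -9.61761195e-01 -2.73886678e-01  7.56791838e+01]
 [ 9.99999223e-01  1.24295123e-03  9.55963798e-05  4.10843936e-01]
 [ 2.48486895e-04 -2.73886582e-01  9.61761966e-01 -2.10008100e+02]
 [ 0.00000000e+00  0.00000000e+00  0.00000000e+00  1.00000000e+00]]
jig 0.95 [315. 197.] [550.6  29.5]
nut 0.94 [314. 204.] [551.1  31.5]
stripe 0.59 [293. 187.] [557.3  58.3]
yellow_mark 0.78 [316. 153.] [598.8  51.2]
red_mark 0.75 [ 45. 148.] [485.6 302.7]
```

View pics/w1.png

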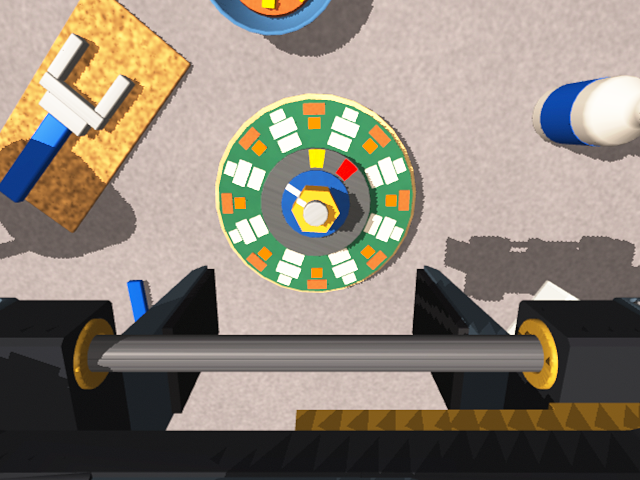

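The jig centre shows at about (316,195), yellow at (316,157), red at (347,168) and the stripe at (293,189). I'll refine these by colour, and measure the wrench and mat in the same picture.

```bash
cat > m.py <<'E'
from h import *
def marks(p,T,C=None):
    hsv=cv2.cvtColor(p["pixels"],cv2.COLOR_RGB2HSV);h,s,v=[hsv[:,:,i].astype(int) for i in range(3)]
    yy,xx=np.mgrid[:480,:640]
    o,_=ray(p,(0,0),T)
    # green face contour -> centre
    if C is None:
        m=((h>55)&(h<85)&(s>80)&(v>50)).astype(np.uint8)
        c=max(cv2.findContours(cv2.morphologyEx(m,cv2.MORPH_CLOSE,np.ones((15,15))),0,1)[0],key=cv2.contourArea)[:,0]
        W=np.array([at(p,q,28,T)[:2] for q in cv2.convexHull(c)[:,0].astype(float)])
        C,R=cv2.minEnclosingCircle(W.astype(np.float32));print("centre",np.round(C,1),"R",round(R,1))
    C=np.array(C)
    G=lambda z:np.array([[at(p,(x,y),z,T)[:2] for x in range(640)] for y in range(0)])
    def sel(mask,z,r0,r1):
        pts=np.argwhere(mask);W=np.array([at(p,(x,y),z,T)[:2] for y,x in pts])-C
        r=np.hypot(*W.T);k=(r>r0)&(r<r1);W=W[k];a=W/r[k][:,None]
        return len(W),np.round(np.degrees(np.arctan2(*a.mean(0)[::-1])),1),np.round(r[k].mean(),1)
    y=sel((h>22)&(h<35)&(s>150)&(v>120),42,37,58);r=sel(((h<6)|(h>174))&(s>150)&(v>90),42,37,58)
    st=sel((s<60)&(v>170),46,24,36)
    print("yellow",y,"red",r,"stripe",st)
    j=(y[1]+r[1])/2;print("jig yaw",j,"thread",1.85-np.radians(st[1]-j))
    return C
E
python3 - <<'E'
from m import *
p,T,s=wr();marks(p,T)
hsv=cv2.cvtColor(p["pixels"],cv2.COLOR_RGB2HSV)
for q,z in[("wrench",6),("wrench_grip",13),("mat",6)]: lm(p,q,z,T)
t=viewer.grab_frame("top")
for q in("wrench","mat"):
  for r in spotter.trace(t,q)[:3]: 
    m=r["mask"].astype(np.uint8);c=max(cv2.findContours(m,0,1)[0],key=cv2.contourArea)[:,0].astype(float)
    W=np.array([at(t,x,6 if q=="mat" else 20,None)[:2] for x in c],np.float32);print(q,round(r["score"],2),cv2.minAreaRect(W),cv2.boxPoints(cv2.minAreaRect(W)).round().tolist())
E
```

```text
centre [551.1  29.8] R 105.2
yellow (279, np.float64(23.8), np.float64(47.7)) red (266, np.float64(-16.4), np.float64(47.9)) stripe (84, np.float64(85.8), np.float64(30.0))
jig yaw 3.700000000000001 thread 0.41708468411265565
wrench_grip 0.88 [142. 313.] [332.4 160.7]
wrench_grip 0.67 [ 42. 149.] [473.6 320.7]
mat 0.62 [ 86. 111.] [530.6 292. ]
wrench 0.93 ((503.0106201171875, 314.08074951171875), (74.01441955566406, 188.28372192382812), 73.23416137695312) [[402.0, 306.0], [582.0, 251.0], [604.0, 322.0], [424.0, 377.0]]
wrench 0.91 ((314.45074462890625, 157.96209716796875), (122.50955963134766, 47.80509948730469), 32.76793670654297) [[250.0, 145.0], [276.0, 105.0], [379.0, 171.0], [353.0, 211.0]]
wrench 0.74 ((207.14804077148438, 385.2482604980469), (258.8219299316406, 100.43749237060547), 22.636911392211914) [[68.0, 382.0], [107.0, 289.0], [346.0, 389.0], [307.0, 481.0]]
mat 0.97 ((526.109619140625, 298.6806640625), (124.20010375976562, 241.7533416748047), 75.21794128417969) [[393.0, 269.0], [627.0, 208.0], [659.0, 328.0], [425.0, 390.0]]
mat 0.59 ((772.2887573242188, -181.78341674804688), (63.62958526611328, 109.20748138427734), 63.275779724121094) [[709.0, -186.0], [807.0, -235.0], [835.0, -178.0], [738.0, -129.0]]
```

>>> apply_moves(
  delta_pos=[
    [-0.012,-0.009,-0.4],
    [-0.012,-0.009,-0.833],
    [-0.012,-0.009,-0.833],
    [-0.012,-0.009,-0.833],
    [-0.012,-0.009,-0.833],
    [-0.012,-0.009,-0.833],
  ],
  rot=[
    [0,0,0.08],
    [0,0,0.16],
    [0,0,0.24],
    [0,0,0.32],
    [0,0,0.357],
    [0,0,0.357],
  ],
  hand=[1,1,1,1,1,1],
)

```text
time_s: 4.1
ee_pos: [550.1, 29.7, 149.4]
ee_rot: [-180.0, 0.0, 55.7]
force: [-0.2, -0.6, -0.0]
gripper_width: 91.2
gripper_force: 0.0
```

>>> apply_moves(
  delta_pos=[
    [0,0,-0.3],
    [0,0,-0.5],
    [0,0,-0.7],
    [0,0,-0.81],
    [0,0,-0.81],
    [0,0,-0.81],
  ],
  rot=[
    [0,0,0],
    [0,0,0],
    [0,0,0],
    [0,0,0],
    [0,0,0],
    [0,0,0],
  ],
  hand=[1,1,1,1,1,1],
)

```text
time_s: 4.6
ee_pos: [550.4, 29.7, 52.7]
ee_rot: [-180.0, 0.0, 55.6]
force: [0.2, -0.2, 0.6]
gripper_width: 90.9
gripper_force: 0.0
```

```bash
python3 - <<'E'
from m import *
p,T,s=wr("w2.png");print(s["ee_pos"],s["ee_rot"],s["force"])
E
```

```text
[550.35072041  29.69525573  52.71308351] [-1.79981416e+02  1.75927567e-02  5.55977113e+01] [ 0.1542328  -0.23699398  0.61059913]
```

View pics/w2.png

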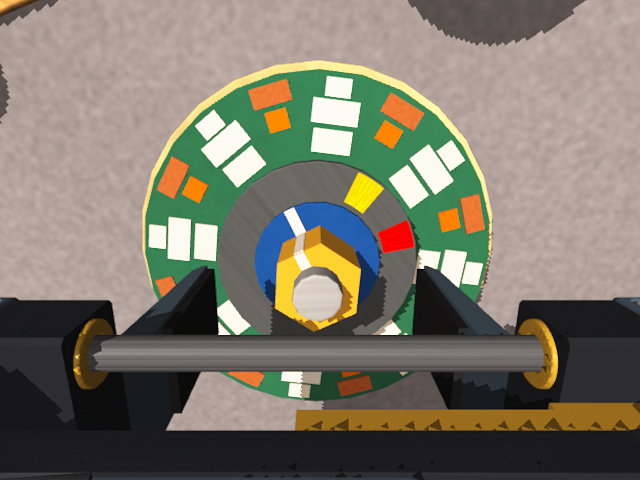

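The nut sits centred between the fingers with its side flats parallel to the pads, and the stripe is at about (297,235). I'll grip and turn.

>>> apply_moves(
  delta_pos=[
    [0,0,0],
    [0,0,0],
    [0,0,0],
    [0,0,0],
    [0,0,0],
    [0,0,0],
    [0,0,0],
  ],
  rot=[
    [0,0,0],
    [0,0,0],
    [0,0,0],
    [0,0,0],
    [0,0,0],
    [0,0,0],
    [0,0,0],
  ],
  hand=[0,0,0,0,0,0,0],
  newtons=40,
)

```text
time_s: 5.23
ee_pos: [550.3, 29.7, 52.8]
ee_rot: [180.0, -0.0, 55.7]
force: [-0.3, -0.6, -0.5]
gripper_width: 47.9
gripper_force: 0.0
```

```bash
python3 - <<'E'
from m import *
p,T,s=wr();print(s["ee_pos"],s["ee_rot"],s["force"],s["gripper_width"],s["gripper_force"]);marks(p,T,(551.0,30.0))
E
```

```text
[550.31168152  29.65103288  52.78920748] [ 1.79989275e+02 -3.75105139e-03  5.56508315e+01] [-0.290476   -0.58356116 -0.54226832] 47.94538096754642 0.0
yellow (938, np.float64(20.5), np.float64(47.4)) red (829, np.float64(-16.8), np.float64(48.1)) stripe (877, np.float64(-134.6), np.float64(28.8))
jig yaw 1.8499999999999996 thread 4.2315017643462625
```

>>> apply_moves(
  delta_pos=[
    [0,0,0],
    [0,0,0],
    [0,0,0],
  ],
  rot=[
    [0,0,0],
    [0,0,0],
    [0,0,0],
  ],
  hand=[0,0,0],
)

```text
time_s: 5.53
ee_pos: [550.9, 29.4, 52.7]
ee_rot: [179.9, -0.0, 55.7]
force: [5.5, -5.4, -2.2]
gripper_width: 23.1
gripper_force: 3.7
```

>>> apply_moves(
  delta_pos=[
    [0,0,0],
    [0,0,0],
    [0,0,0],
    [0,0,0],
    [0,0,0],
    [0,0,0],
    [0,0,0],
    [0,0,0],
    [0,0,0],
  ],
  rot=[
    [0,0,-0.04],
    [0,0,-0.1],
    [0,0,-0.17],
    [0,0,-0.24],
    [0,0,-0.31],
    [0,0,-0.38],
    [0,0,-0.45],
    [0,0,-0.5],
    [0,0,-0.5],
  ],
  hand=[0,0,0,0,0,0,0,0,0],
)

```text
time_s: 6.28
ee_pos: [549.4, 30.3, 53.1]
ee_rot: [-179.9, 0.1, 12.7]
force: [-2.4, 2.6, 4.3]
gripper_width: 19.8
gripper_force: 40.0
```

```bash
sed -i 's/def sel(mask,z,r0,r1):/def sel(mask,z,r0,r1,lo=-60,hi=120):/; s/r=np.hypot(\*W.T);k=(r>r0)&(r<r1)/r=np.hypot(*W.T);g=np.degrees(np.arctan2(W[:,1],W[:,0]));k=(r>r0)\&(r<r1)\&(g>lo)\&(g<hi)/' m.py
python3 - <<'E'
from m import *
p,T,s=wr("w3.png");print(s["ee_pos"],s["ee_rot"],s["force"],s["torque"],s["gripper_width"],s["gripper_force"]);marks(p,T,(551.0,30.0))
E
```

```text
[549.36890863  30.28384677  53.06779746] [-1.79938534e+02  8.31034331e-02  1.26578440e+01] [-2.35138415  2.56181835  4.30336233] [0.49814305 0.5973364  0.33656258] 19.834188326815465 40.003175139427185
yellow (903, np.float64(23.6), np.float64(47.7)) red (898, np.float64(-16.7), np.float64(47.9)) stripe (238, np.float64(82.4), np.float64(29.8))
jig yaw 3.450000000000001 thread 0.47206255555047694
```

View pics/w3.png

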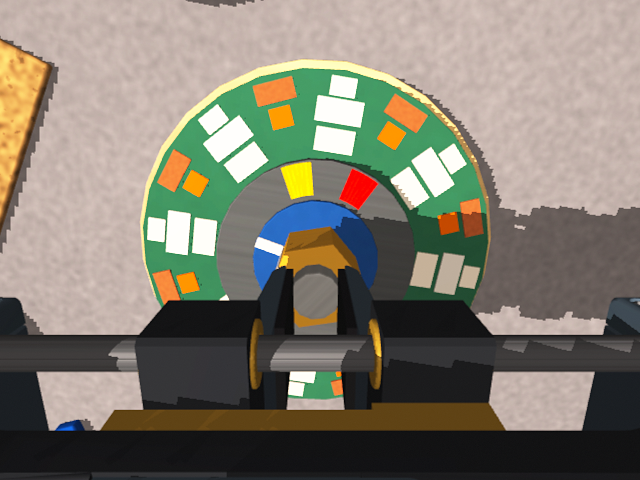

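The wrist view shows the fingers closed to 20 mm, straddling the stud at about (315,290) above the nut, and the nut barely moved. The visible tips look about 40 mm higher than the reported TCP. I'll check this from the side.

```bash
python3 - <<'E'
from h import *
T,s=tool();p=viewer.grab_frame("scene");K=np.array(p["camera_matrix"]);R=np.array(p["R"]);t=np.array(p["t"])
im=p["pixels"][:,:,::-1].copy()
def pr(X):
    c=K@(R@np.array(X)+t);return c[:2]/c[2]
a=np.r_[im[150:300,210:400]]
a=cv2.resize(a,None,fx=4,fy=4,interpolation=3)
for z,c in((53,(0,0,255)),(94,(0,255,255)),(46,(255,0,255))):
    u=(pr([551,30,z])-[210,150])*4;cv2.circle(a,tuple(int(v) for v in u),4,c,1)
    print(z,pr([551,30,z]))
cv2.imwrite("pics/s1.png",a);print(viewer.grab_frame("wrist")["camera_matrix"],s["qpos"])
E
```

```text
53 [296.49896704 240.86756225]
94 [296.25387181 227.88926907]
46 [296.53974947 243.02707549]
[[400.58432275   0.         315.10967282]
 [  0.         400.58432275 241.18167078]
 [  0.           0.           1.        ]] [1.92483328e+00 2.22332584e+01 1.02846835e+02 5.78756305e-02
 5.50129816e+01 7.90920304e+01]
```

View pics/s1.png

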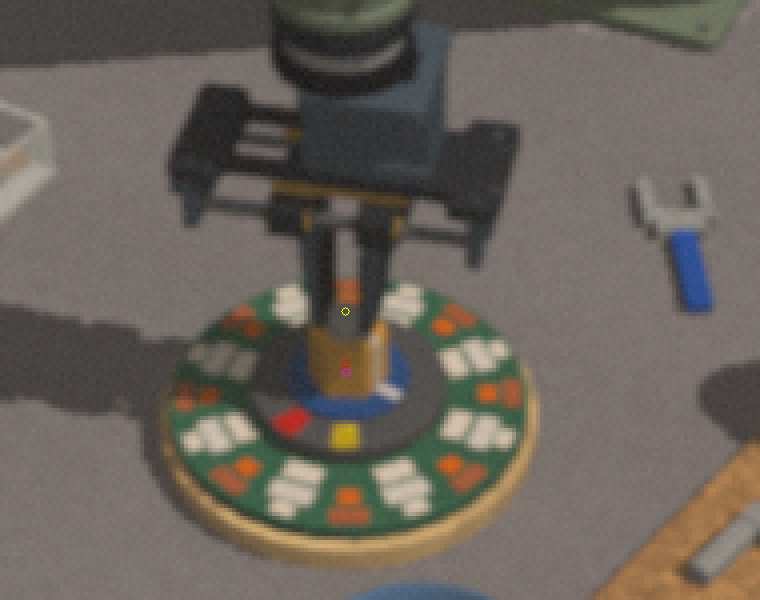

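The side view shows the finger tips at nut-top height, gripping only the stud's end. So the true tips lie about 40 mm behind the reported TCP, which matches the wrist-camera geometry (tool z ≈ -42). I'll open, realign and go about 37 mm deeper.

>>> apply_moves(
  delta_pos=[
    [0,0,0],
    [0,0,0.02],
    [0,0,0.02],
    [0,0,0.02],
    [0,0,0.02],
    [0,0,0.02],
    [0,0,0.02],
    [0,0,0.02],
    [0,0,0.02],
    [0,0,0.02],
  ],
  rot=[
    [0,0,0],
    [0,0,0],
    [0,0,0.07],
    [0,0,0.14],
    [0,0,0.21],
    [0,0,0.28],
    [0,0,0.35],
    [0,0,0.42],
    [0,0,0.48],
    [0,0,0.48],
  ],
  hand=[1,1,1,1,1,1,1,1,1,1],
)

```text
time_s: 7.27
ee_pos: [550.8, 29.2, 55.0]
ee_rot: [179.9, -0.0, 54.1]
force: [-0.0, -0.1, -0.2]
gripper_width: 83.9
gripper_force: 0.0
```

>>> apply_moves(
  delta_pos=[
    [0,0,-0.1],
    [0,0,-0.2],
    [0,0,-0.3],
    [0,0,-0.33],
    [0,0,-0.33],
  ],
  rot=[
    [0,0,0],
    [0,0,0],
    [0,0,0],
    [0,0,0],
    [0,0,0],
  ],
  hand=[1,1,1,1,1],
)

```text
time_s: 7.68
ee_pos: [549.7, 29.4, 14.5]
ee_rot: [-179.9, 0.1, 53.9]
force: [-0.6, -0.1, -0.3]
gripper_width: 91.2
gripper_force: 0.0
```

```bash
python3 - <<'E'
from m import *
p,T,s=wr("w4.png");print(s["ee_pos"],s["ee_rot"],s["force"],s["gripper_width"]);marks(p,T,(551.0,30.0))
E
```

```text
[549.70797277  29.43038265  14.53010613] [-1.79924725e+02  7.84314906e-02  5.38662095e+01] [-0.58067691 -0.05916784 -0.28382955] 91.23890796615598
yellow (1263, np.float64(23.4), np.float64(47.8)) red (1160, np.float64(-16.8), np.float64(48.1)) stripe (334, np.float64(82.1), np.float64(29.8))
jig yaw 3.299999999999999 thread 0.4746805494284685
```

>>> apply_moves(
  delta_pos=[
    [0,0,0],
    [0,0,0],
    [0,0,0],
    [0,0,0],
    [0,0,0],
    [0,0,0],
    [0,0,0],
    [0,0,0],
    [0,0,0],
    [0,0,0],
  ],
  rot=[
    [0,0,0],
    [0,0,0],
    [0,0,0],
    [0,0,0],
    [0,0,0],
    [0,0,0],
    [0,0,0],
    [0,0,0],
    [0,0,0],
    [0,0,0],
  ],
  hand=[0,0,0,0,0,0,0,0,0,0],
  newtons=40,
)

```text
time_s: 8.57
ee_pos: [551.1, 29.2, 15.6]
ee_rot: [179.9, -0.0, 53.9]
force: [3.4, -3.2, -1.4]
gripper_width: 40.1
gripper_force: 40.0
```

>>> apply_moves(
  delta_pos=[
    [0,0,0],
    [0,0,0],
    [0,0,0],
    [0,0,0],
    [0,0,0],
    [0,0,0],
    [0,0,0],
    [0,0,0],
    [0,0,0],
    [0,0,0],
  ],
  rot=[
    [0,0,-0.07],
    [0,0,-0.15],
    [0,0,-0.23],
    [0,0,-0.31],
    [0,0,-0.39],
    [0,0,-0.47],
    [0,0,-0.55],
    [0,0,-0.62],
    [0,0,-0.66],
    [0,0,-0.66],
  ],
  hand=[0,0,0,0,0,0,0,0,0,0],
)

```text
time_s: 9.4
ee_pos: [550.0, 31.1, 15.6]
ee_rot: [-179.9, 0.0, -2.8]
force: [-0.6, 4.6, 0.1]
gripper_width: 40.4
gripper_force: 40.0
```

```bash
python3 - <<'E'
from m import *
p,T,s=wr();print(s["ee_pos"],s["ee_rot"],s["force"],s["gripper_width"]);marks(p,T,(551.0,30.0))
E
```

```text
[550.04101606  31.14311282  15.58752821] [-1.79889294e+02  3.05483544e-02 -2.82848012e+00] [-0.62582065  4.64873861  0.13581962] 40.370667263176934
yellow (1252, np.float64(23.8), np.float64(47.7)) red (1281, np.float64(-16.7), np.float64(47.8)) stripe (104, np.float64(28.1), np.float64(32.2))
jig yaw 3.5500000000000007 thread 1.4215216686353922
```

Stripe at about 28°, thread about 1.43. A few more degrees, then release and rise.

>>> apply_moves(
  delta_pos=[
    [0,0,0],
    [0,0,0],
    [0,0,0],
  ],
  rot=[
    [0,0,-0.03],
    [0,0,-0.045],
    [0,0,-0.045],
  ],
  hand=[0,0,0],
)

```text
time_s: 9.7
ee_pos: [550.0, 31.3, 15.6]
ee_rot: [-179.9, 0.0, -6.6]
force: [-0.5, 7.2, 0.4]
gripper_width: 40.0
gripper_force: 40.0
```

>>> apply_moves(
  delta_pos=[
    [0,0,0],
    [0,0,0],
    [0,0,0],
    [0,0,0],
    [0,0,0],
    [0,0,0],
    [0,0,0],
  ],
  rot=[
    [0,0,0],
    [0,0,0],
    [0,0,0],
    [0,0,0],
    [0,0,0],
    [0,0,0],
    [0,0,0],
  ],
  hand=[1,1,1,1,1,1,1],
)

```text
time_s: 10.28
ee_pos: [550.3, 29.5, 15.5]
ee_rot: [180.0, 0.0, -6.7]
force: [1.2, -0.5, 0.3]
gripper_width: 83.8
gripper_force: 0.0
```

>>> apply_moves(
  delta_pos=[
    [0,0,0.3],
    [0,0,0.6],
    [0,0,1],
    [0,0,1],
    [0,0,1],
  ],
  rot=[
    [0,0,0],
    [0,0,0],
    [0,0,0],
    [0,0,0],
    [0,0,0],
  ],
  hand=[1,1,1,1,1],
)

```text
time_s: 10.7
ee_pos: [552.8, 29.7, 139.1]
ee_rot: [-179.9, -0.5, -6.7]
force: [-1.3, 0.0, -0.8]
gripper_width: 91.2
gripper_force: 0.0
```

```bash
python3 - <<'E'
from m import *
p,T,s=wr();print(s["ee_pos"],s["ee_rot"],s["force"],s["gripper_width"],s["qpos"]);marks(p,T,(551.0,30.0));marks(p,T)
E
```

```text
[552.77386359  29.65458026 139.08989284] [-179.94046803   -0.45076018   -6.65755381] [-1.31430973  0.03039171 -0.82379018] 91.19760817151324 [ 1.88590964e+00  1.75795707e+01  9.61104090e+01 -8.86852725e-03
  6.58554182e+01  9.85468248e+01]
yellow (480, np.float64(23.8), np.float64(47.8)) red (484, np.float64(-16.7), np.float64(47.8)) stripe (135, np.float64(22.7), np.float64(29.9))
jig yaw 3.5500000000000007 thread 1.515769448243086
centre [550.8  29.7] R 105.4
yellow (480, np.float64(24.0), np.float64(48.0)) red (484, np.float64(-16.3), np.float64(47.9)) stripe (139, np.float64(23.5), np.float64(30.0))
jig yaw 3.8499999999999996 thread 1.5070428019831144
```

Thread is 1.51, at the middle of yellow. Next I'll go to the wrench, turning the tool to yaw 163.

>>> apply_moves(
  delta_pos=[
    [-0.05,0.2,0.1],
    [-0.1,0.4,0.15],
    [-0.15,0.6,0.15],
    [-0.2,0.8,0.15],
    [-0.2,0.8,0.15],
    [-0.2,0.8,0.15],
    [-0.2,0.8,0.15],
    [-0.2,0.8,0.15],
    [-0.2,0.8,0.15],
  ],
  rot=[
    [0,0,0.08],
    [0,0,0.16],
    [0,0,0.24],
    [0,0,0.32],
    [0,0,0.4],
    [0,0,0.48],
    [0,0,0.56],
    [0,0,0.64],
    [0,0,0.7],
  ],
  hand=[1,1,1,1,1,1,1,1,1],
)

```text
time_s: 11.5
ee_pos: [524.7, 125.4, 150.9]
ee_rot: [-179.8, 0.2, 53.8]
force: [-0.0, -1.1, 0.3]
gripper_width: 91.4
gripper_force: 0.0
```

>>> apply_moves(
  delta_pos=[
    [-0.05,0.2,0.1],
    [-0.1,0.4,0.15],
    [-0.15,0.6,0.15],
    [-0.2,0.8,0.15],
    [-0.2,0.8,0.15],
    [-0.2,0.8,0.15],
    [-0.2,0.8,0.15],
    [-0.2,0.8,0.15],
    [-0.2,0.8,0.15],
  ],
  rot=[
    [0,0,0.08],
    [0,0,0.16],
    [0,0,0.24],
    [0,0,0.32],
    [0,0,0.4],
    [0,0,0.48],
    [0,0,0.56],
    [0,0,0.64],
    [0,0,0.7],
  ],
  hand=[1,1,1,1,1,1,1,1,1],
)

```text
time_s: 12.25
ee_pos: [500.9, 221.2, 168.8]
ee_rot: [-179.7, -0.0, 114.0]
force: [0.0, -0.1, -0.5]
gripper_width: 91.4
gripper_force: 0.0
```

>>> apply_moves(
  delta_pos=[
    [-0.05,0.2,0.1],
    [-0.1,0.4,0.15],
    [-0.15,0.6,0.15],
    [-0.2,0.8,0.15],
    [-0.2,0.8,0.15],
    [-0.2,0.8,0.15],
    [-0.2,0.8,0.15],
    [-0.2,0.8,0.15],
  ],
  rot=[
    [0,0,0.08],
    [0,0,0.16],
    [0,0,0.24],
    [0,0,0.32],
    [0,0,0.4],
    [0,0,0.48],
    [0,0,0.56],
    [0,0,0.57],
  ],
  hand=[1,1,1,1,1,1,1,1],
)

```text
time_s: 12.92
ee_pos: [477.1, 317.2, 186.8]
ee_rot: [-179.8, -0.2, 162.8]
force: [-0.3, -0.8, 0.5]
gripper_width: 91.5
gripper_force: 0.0
```

```bash
python3 - <<'E'
from h import *
p,T,s=wr("w5.png");print(s["ee_pos"],s["ee_rot"],s["qpos"])
for q,z in[("wrench",6),("wrench_grip",13),("mat",0)]: lm(p,q,z,T)
h,sa,v=cv2.split(cv2.cvtColor(p["pixels"],cv2.COLOR_RGB2HSV))
m=((h>105)&(h<130)&(sa>120)&(v>40)).astype(np.uint8)
for c in sorted(cv2.findContours(m,0,1)[0],key=cv2.contourArea)[::-1][:3]:
    W=np.array([at(p,x,20,T)[:2] for x in c[:,0].astype(float)],np.float32);r=cv2.minAreaRect(W);print(cv2.contourArea(c),c[:,0].mean(0),r,cv2.boxPoints(r).round().tolist())
E
```

```text
[477.08779166 317.16018748 186.82183867] [-179.78600048   -0.18055547  162.82804117] [ 3.24657630e+01  1.78800020e+01  8.85238706e+01 -1.05548216e-03
  7.38761183e+01 -4.03623197e+01]
wrench 0.69 [319. 214.] [481.4 318.1]
wrench_grip 0.86 [111. 100.] [323.6 168.4]
mat 0.7 [316. 257.] [525.5 300.6]
2855.0 [321.60294118 191.5       ] ((460.77337646484375, 326.94757080078125), (25.51798439025879, 107.42650604248047), 73.18008422851562) [[406.0, 330.0], [508.0, 299.0], [516.0, 324.0], [413.0, 355.0]]
1593.5 [118.25477707 111.13375796] ((336.6303405761719, 174.20175170898438), (71.7485122680664, 18.138748168945312), 29.239490509033203) [[301.0, 165.0], [310.0, 149.0], [372.0, 184.0], [364.0, 200.0]]
6.0 [255.85714286 428.        ] ((692.2898559570312, 179.22488403320312), (6.707273006439209, 4.037829399108887), 73.0679931640625) [[689.0, 177.0], [693.0, 175.0], [695.0, 182.0], [691.0, 183.0]]
```

View pics/w5.png

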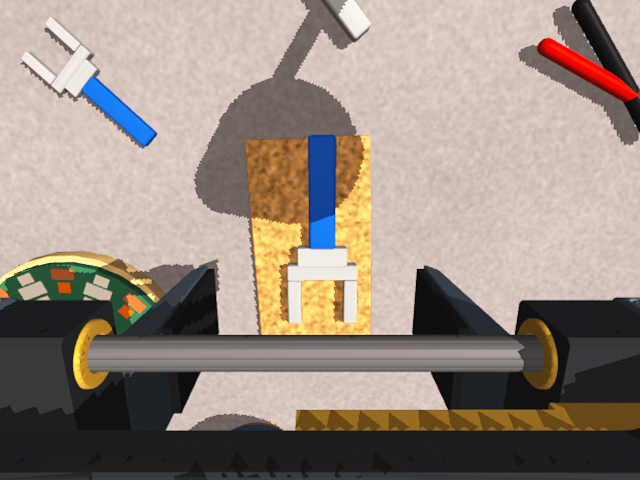

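The wrist view shows the wrench flat on the mat with its handle at (322,190), aligned with the tool. The computed grip point is (478,322) and the heading is -17°. I'll descend.

>>> apply_moves(
  delta_pos=[
    [0.008,0.037,-0.3],
    [0.008,0.037,-0.6],
    [0.008,0.037,-0.9],
    [0.008,0.037,-0.9],
    [0.008,0.037,-0.9],
  ],
  rot=[
    [0,0,0],
    [0,0,0],
    [0,0,0],
    [0,0,0],
    [0,0,0],
  ],
  hand=[1,1,1,1,1],
)

```text
time_s: 13.53
ee_pos: [478.2, 321.3, 80.2]
ee_rot: [-179.8, -0.2, 162.6]
force: [-0.2, 0.7, 0.5]
gripper_width: 91.3
gripper_force: 0.0
```

>>> apply_moves(
  delta_pos=[
    [0,0,-0.3],
    [0,0,-0.55],
    [0,0,-0.7],
    [0,0,-0.77],
    [0,0,-0.77],
    [0,0,-0.77],
  ],
  rot=[
    [0,0,0],
    [0,0,0],
    [0,0,0],
    [0,0,0],
    [0,0,0],
    [0,0,0],
  ],
  hand=[1,1,1,1,1,1],
)

```text
time_s: 14.03
ee_pos: [480.9, 323.1, -8.9]
ee_rot: [179.8, 0.1, 162.6]
force: [-0.2, -0.7, 0.6]
gripper_width: 91.2
gripper_force: 0.0
```

```bash
python3 - <<'E'
from h import *
p,T,s=wr();print(s["ee_pos"],s["ee_rot"],s["force"])
h,sa,v=cv2.split(cv2.cvtColor(p["pixels"],cv2.COLOR_RGB2HSV))
m=((h>105)&(h<130)&(sa>120)&(v>40)).astype(np.uint8)
for c in sorted(cv2.findContours(m,0,1)[0],key=cv2.contourArea)[::-1][:2]:
    W=np.array([at(p,x,20,T)[:2] for x in c[:,0].astype(float)],np.float32);r=cv2.minAreaRect(W);print(cv2.contourArea(c),c[:,0].min(0),c[:,0].max(0),r,cv2.boxPoints(r).round().tolist())
E
```

```text
[480.93296555 323.09855883  -8.89419341] [1.79834585e+02 1.32834131e-01 1.62626883e+02] [-0.20917696 -0.67468889  0.55320216]
10338.0 [283 137] [339 334] ((454.89923095703125, 328.3275146484375), (25.1076717376709, 96.24291229248047), 73.20145416259766) [[405.0, 330.0], [497.0, 302.0], [505.0, 326.0], [412.0, 354.0]]
```

>>> apply_moves(
  delta_pos=[
    [-0.01,-0.017,-0.06],
    [-0.01,-0.017,-0.12],
    [-0.01,-0.017,-0.18],
    [-0.01,-0.017,-0.18],
  ],
  rot=[
    [0,0,0],
    [0,0,0],
    [0,0,0],
    [0,0,0],
  ],
  hand=[1,1,1,1],
)

```text
time_s: 14.42
ee_pos: [478.1, 320.0, -32.8]
ee_rot: [180.0, 0.0, 162.6]
force: [-0.6, -0.3, 0.3]
gripper_width: 91.0
gripper_force: 0.0
```

>>> apply_moves(
  delta_pos=[
    [0,0,0],
    [0,0,0],
    [0,0,0],
    [0,0,0],
    [0,0,0],
    [0,0,0],
    [0,0,0],
    [0,0,0],
    [0,0,0],
    [0,0,0],
  ],
  rot=[
    [0,0,0],
    [0,0,0],
    [0,0,0],
    [0,0,0],
    [0,0,0],
    [0,0,0],
    [0,0,0],
    [0,0,0],
    [0,0,0],
    [0,0,0],
  ],
  hand=[0,0,0,0,0,0,0,0,0,0],
  newtons=60,
)

```text
time_s: 15.25
ee_pos: [478.2, 320.3, -32.5]
ee_rot: [180.0, 0.0, 162.6]
force: [-0.4, 1.4, -1.3]
gripper_width: 27.0
gripper_force: 0.5
```

>>> apply_moves(
  delta_pos=[
    [0,0,0],
    [0,0,0],
    [0,0,0],
  ],
  rot=[
    [0,0,0],
    [0,0,0],
    [0,0,0],
  ],
  hand=[0,0,0],
)

```text
time_s: 15.5
ee_pos: [478.2, 320.2, -32.4]
ee_rot: [180.0, 0.0, 162.7]
force: [0.2, 1.0, -0.5]
gripper_width: 25.8
gripper_force: 59.8
```

>>> apply_moves(
  delta_pos=[
    [0,0,0.1],
    [0,0,0.35],
    [0,0,0.65],
    [0,0,1],
    [0,0,1],
    [0,0,1],
  ],
  rot=[
    [0,0,0],
    [0,0,0],
    [0,0,0],
    [0,0,0],
    [0,0,0],
    [0,0,0],
  ],
  hand=[0,0,0,0,0,0],
)

```text
time_s: 16.0
ee_pos: [479.1, 320.7, 89.6]
ee_rot: [179.8, 0.2, 162.6]
force: [-0.7, -0.1, -5.0]
gripper_width: 25.3
gripper_force: 59.8
```

>>> apply_moves(
  delta_pos=[
    [-0.04,-0.2,0.1],
    [-0.08,-0.45,0.15],
    [-0.09,-0.8,0.15],
    [-0.09,-0.8,0.15],
    [-0.09,-0.8,0.15],
  ],
  rot=[
    [0,0,0],
    [0,0,0.03],
    [0,0,0.06],
    [0,0,0.09],
    [0,0,0.09],
  ],
  hand=[0,0,0,0,0],
)

```text
time_s: 16.42
ee_pos: [465.1, 221.4, 103.4]
ee_rot: [-179.8, -0.3, 170.3]
force: [-0.2, -0.8, -3.1]
gripper_width: 25.5
gripper_force: 59.8
```

>>> apply_moves(
  delta_pos=[
    [-0.04,-0.2,0],
    [-0.08,-0.45,0],
    [-0.09,-0.8,0],
    [-0.09,-0.8,0],
    [-0.09,-0.8,0],
  ],
  rot=[
    [0,0,0],
    [0,0,0.01],
    [0,0,0.03],
    [0,0,0.03],
    [0,0,0.03],
  ],
  hand=[0,0,0,0,0],
)

```text
time_s: 16.83
ee_pos: [455.4, 127.0, 104.1]
ee_rot: [-180.0, -0.2, 172.7]
force: [0.3, 0.1, -3.6]
gripper_width: 25.6
gripper_force: 59.8
```

>>> apply_moves(
  delta_pos=[
    [0,-0.3,0],
    [0,-0.5,0],
    [0,-0.7,0],
    [0,-0.7,0],
    [0,-0.7,0],
  ],
  rot=[
    [0,0,0],
    [0,0,0],
    [0,0,0],
    [0,0,0],
    [0,0,0],
  ],
  hand=[0,0,0,0,0],
)

```text
time_s: 17.25
ee_pos: [456.4, 44.7, 104.7]
ee_rot: [180.0, -0.1, 172.9]
force: [0.1, -0.3, -3.3]
gripper_width: 25.8
gripper_force: 59.8
```

```bash
python3 - <<'E'
from h import *
p,T,s=wr();print(s["time_s"],s["ee_pos"],s["ee_rot"],s["force"],s["torque"],s["gripper_width"])
t=viewer.grab_frame("top");c=viewer.grab_frame("scene")
a=cv2.resize(t["pixels"][180:300,260:400],None,fx=2.6,fy=2.6,interpolation=3);b=cv2.resize(c["pixels"][150:300,210:400],None,fx=2.2,fy=2.2,interpolation=3)
o=np.zeros((600,800,3),np.uint8);o[:a.shape[0],:a.shape[1]]=a;o[:b.shape[0],370:370+b.shape[1]]=b
w=cv2.resize(p["pixels"],(360,270));o[330:,:360]=w
cv2.imwrite("pics/m6.png",o[:,:,::-1])
E
```

```text
17.25 [456.42282714  44.72160833 104.73793115] [ 1.79960154e+02 -8.48048815e-02  1.72876047e+02] [ 0.06910341 -0.25373841 -3.3406823 ] [ 0.12396719 -0.00799325 -0.05503985] 25.780075592524753
```

View pics/m6.png

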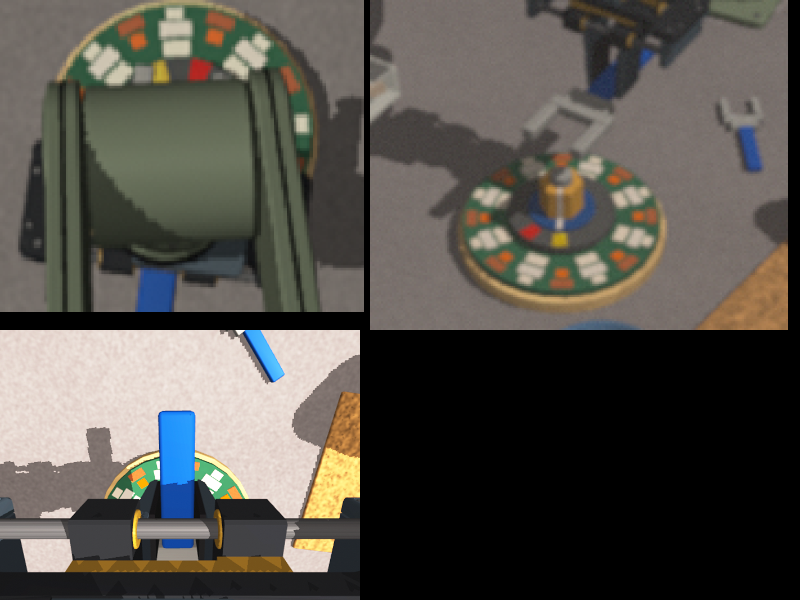

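Composite: the wrench is held level above the jig, with its jaws in the scene crop at about (530,128) and (585,150), and the stripe is in the middle of yellow. I'll check the wrench pose numerically.

```bash
python3 - <<'E'
from h import *
T,s=tool();p=viewer.grab_frame("scene");K=np.array(p["camera_matrix"]);R=np.array(p["R"]);t=np.array(p["t"])
pr=lambda X:(lambda c:c[:2]/c[2])(K@(R@np.array(X)+t))
zu=6+s["ee_pos"][2]+32.5;a=np.radians(s["ee_rot"][2]-180);o=s["ee_pos"][:2]+95.9*np.array([np.cos(a),np.sin(a)])
print("origin pred",o,zu)
im=np.ascontiguousarray(p["pixels"][:,:,::-1]);M=np.zeros((480,640),np.uint8)
def W(x,y,z):return pr([*(o+np.array([np.cos(a)*x-np.sin(a)*y,np.sin(a)*x+np.cos(a)*y])),zu+z])
P=np.array([W(x,y,14) for x,y in((22,35.5),(22,21.5),(-26,21.5),(-26,-21.5),(22,-21.5),(22,-35.5))])
big=cv2.resize(im[190:240,270:330],None,fx=10,fy=10,interpolation=3)
cv2.polylines(big,[((P-[270,190])*10+5).astype(np.int32)],False,(0,0,255),1)
N=np.array([pr([551+23*np.cos(b),30+23*np.sin(b),82]) for b in np.radians(23.2+30+60*np.arange(7))])
cv2.polylines(big,[((N-[270,190])*10+5).astype(np.int32)],False,(255,0,255),1)
cv2.imwrite("pics/s7.png",big)
q=viewer.grab_frame("wrist");h,sa,v=cv2.split(cv2.cvtColor(q["pixels"],cv2.COLOR_RGB2HSV))
m=((h>105)&(h<130)&(sa>120)&(v>40)).astype(np.uint8);m[:100]=0
c=max(cv2.findContours(m,0,1)[0],key=cv2.contourArea)[:,0].astype(float)
X=np.array([at(q,x,zu+14,T) for x in c]);L=(np.linalg.inv(T)@np.c_[X,np.ones(len(X))].T)[:2].T.astype(np.float32)
r=cv2.minAreaRect(L);print(r,cv2.boxPoints(r).round(1).tolist())
E
```

```text
origin pred [551.72078821  33.86589366] 143.60393791392627
((32.115020751953125, -1.5545368194580078), (25.69254493713379, 81.14518737792969), 89.2928466796875) [[-8.600000381469727, -13.899999618530273], [72.5, -14.899999618530273], [72.80000305175781, 10.800000190734863], [-8.300000190734863, 11.800000190734863]]
```

View pics/s7.png

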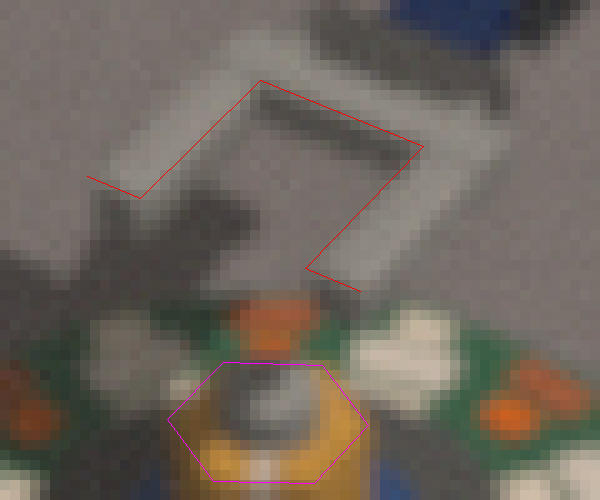

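The overlay shows the jaws parallel to the predicted outline but shifted a little to +y and slightly lower. I'll shift -3.5 mm in y, lower to just above the nut, then go down gently while watching the force.

>>> apply_moves(
  delta_pos=[
    [0,-0.015,-0.15],
    [0,-0.03,-0.3],
    [0,-0.03,-0.44],
    [0,-0.03,-0.44],
    [0,-0.03,-0.44],
  ],
  rot=[
    [0,0,0],
    [0,0,0],
    [0,0,0],
    [0,0,0],
    [0,0,0],
  ],
  hand=[0,0,0,0,0],
)

```text
time_s: 17.92
ee_pos: [455.9, 41.0, 52.3]
ee_rot: [-180.0, -0.1, 173.0]
force: [-0.1, -1.3, -3.2]
gripper_width: 25.4
gripper_force: 59.8
```

```bash
python3 - <<'E'
from h import *
T,s=tool();print(s["ee_pos"],s["ee_rot"],s["force"],s["torque"])
p=viewer.grab_frame("scene");im=np.ascontiguousarray(p["pixels"][:,:,::-1])
o=cv2.resize(im[200:260,255:335],None,fx=10,fy=10,interpolation=3)
cv2.imwrite("pics/s8.png",o)
E
```

```text
[455.92468833  41.01696983  52.31136144] [-1.79991976e+02 -1.07054189e-01  1.73012997e+02] [-0.12670372 -1.33185945 -3.21613293] [ 0.08590421 -0.05510539 -0.03932624]
```

View pics/s8.png

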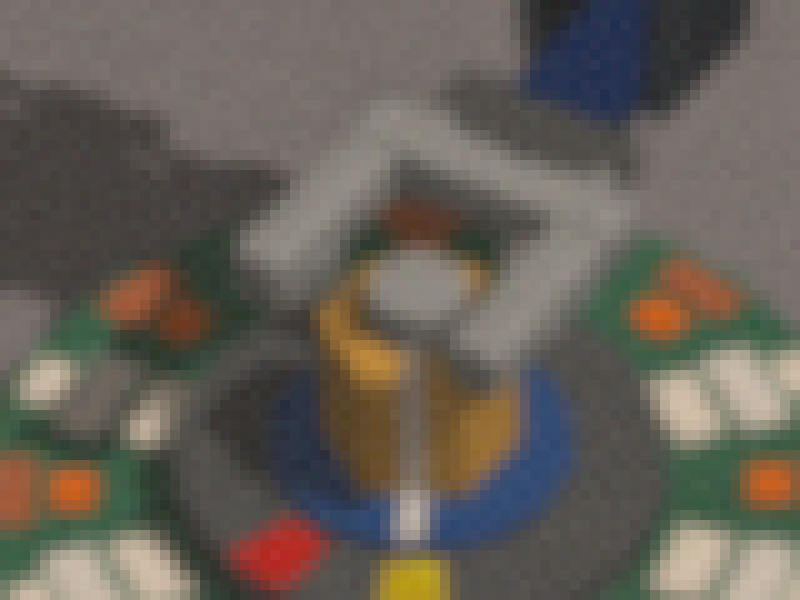

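The stud top at (418,285) sits centred between the jaws, with the wrench centre at about (422,259) for its height, so the fit is within about 1–2 mm. I'll lower gently.

>>> apply_moves(
  delta_pos=[
    [0,-0.005,-0.03],
    [0,-0.005,-0.06],
    [0,-0.005,-0.09],
    [0,-0.005,-0.11],
    [0,-0.005,-0.11],
  ],
  rot=[
    [0,0,0],
    [0,0,0],
    [0,0,0],
    [0,0,0],
    [0,0,0],
  ],
  hand=[0,0,0,0,0],
)

```text
time_s: 18.38
ee_pos: [457.3, 40.4, 40.4]
ee_rot: [179.9, 0.1, 173.0]
force: [-3.1, 1.8, 4.4]
gripper_width: 25.4
gripper_force: 60.0
```

>>> apply_moves(
  delta_pos=[
    [-0.01,0.002,0.01],
    [-0.025,0.005,0],
    [-0.025,0.005,0],
  ],
  rot=[
    [0,0,0],
    [0,0,0],
    [0,0,0],
  ],
  hand=[0,0,0],
)

```text
time_s: 18.63
ee_pos: [455.8, 40.5, 40.5]
ee_rot: [180.0, 0.3, 173.0]
force: [2.4, -0.4, 3.6]
gripper_width: 25.7
gripper_force: 60.0
```

```bash
python3 - <<'E'
from h import *
for i in range(4):
    T,s=tool();print(s["ee_pos"],s["ee_rot"],s["force"],s["torque"]);viewer.grab_frame("scene")
E
```

```text
[455.7558      40.47777244  40.48471385] [179.95009822   0.3095667  172.95737444] [ 2.43475522 -0.36536368  3.58995517] [ 0.15159063 -0.9835675  -0.08156863]
[455.72054409  40.47225815  40.48714078] [179.95016981   0.2898819  172.95537059] [ 2.17695845 -1.58366964  3.47733333] [ 0.15586631 -1.08997685 -0.04219216]
[455.71687651  40.48467099  40.47519884] [179.95094358   0.27824893 172.9576591 ] [2.90420148 0.3620644  3.44039076] [ 0.1470737  -1.16397073 -0.04966635]
[455.64364721  40.47465762  40.39523457] [179.94997102   0.26410756 172.95334623] [ 3.68626513 -0.41999818  4.61580803] [ 0.16033875 -1.27866256 -0.02905644]
```

Fz is up 7 N with a moment that puts the contact at the left (+y) jaw tip, so the wrench is too far to -y. I'll shift +1.8 mm.

>>> apply_moves(
  delta_pos=[
    [0,0.008,0.02],
    [0,0.015,0.02],
    [0,0.015,0],
    [0,0.015,-0.02],
    [0,0.015,-0.02],
  ],
  rot=[
    [0,0,0],
    [0,0,0],
    [0,0,0],
    [0,0,0],
    [0,0,0],
  ],
  hand=[0,0,0,0,0],
)

```text
time_s: 19.25
ee_pos: [451.1, 42.2, 35.6]
ee_rot: [-180.0, -0.3, 173.0]
force: [-0.7, -0.4, -2.5]
gripper_width: 25.7
gripper_force: 60.0
```

```bash
python3 - <<'E'
from h import *
T,s=tool();print(s["ee_pos"],s["ee_rot"],s["force"],s["torque"])
E
```

```text
[451.09791807  42.16695329  35.58724955] [-179.95161726   -0.29224817  172.97187581] [-0.71015007 -0.36768742 -2.49934881] [0.13282302 0.00294782 0.01267543]
```

>>> apply_moves(
  delta_pos=[
    [0.01,0,-0.04],
    [0.02,0,-0.08],
    [0.03,0,-0.12],
    [0.03,0,-0.15],
    [0.03,0,-0.15],
  ],
  rot=[
    [0,0,0],
    [0,0,0],
    [0,0,0],
    [0,0,0],
    [0,0,0],
  ],
  hand=[0,0,0,0,0],
)

```text
time_s: 19.67
ee_pos: [456.2, 42.2, 18.1]
ee_rot: [-180.0, -0.1, 173.0]
force: [-0.2, -0.5, -2.8]
gripper_width: 25.6
gripper_force: 60.0
```

```bash
python3 - <<'E'
from h import *
T,s=tool();print(s["ee_pos"],s["ee_rot"],s["force"],s["torque"],s["qpos"])
c=np.array([551.2,30.2]);print("origin",s["ee_pos"][:2]+95.5*np.array([np.cos(np.radians(s["ee_rot"][2]-180)),np.sin(np.radians(s["ee_rot"][2]-180))])-c)
r0=95.5
y0=s["ee_rot"][2];pc=s["ee_pos"][:2]
# arc rows about nut from yaw y0 ; command = exact circle
b=pc-c
for d in np.arange(0,66,5):
    a=np.radians(-d);R=np.array([[np.cos(a),-np.sin(a)],[np.sin(a),np.cos(a)]]);print(d,np.round((R@b-b)/120,3),round(-np.radians(d)/1.5,3))
E
```

```text
[456.24170046  42.1821521   18.05420916] [-1.79979892e+02 -1.33725148e-01  1.72963684e+02] [-0.23393372 -0.50105466 -2.84441803] [ 0.11782334 -0.0109042  -0.0147521 ] [ 3.83960604e+00  1.77276106e+01  1.16963219e+02  7.69712899e-03
  4.54442884e+01 -7.91295084e+01]
origin [-0.17753794  0.28355256]
0 [0. 0.] -0.0
5 [0.012 0.069] -0.058
10 [0.029 0.136] -0.116
15 [0.053 0.201] -0.175
20 [0.082 0.265] -0.233
25 [0.116 0.325] -0.291
30 [0.156 0.382] -0.349
35 [0.2   0.436] -0.407
40 [0.249 0.485] -0.465
45 [0.302 0.53 ] -0.524
50 [0.359 0.571] -0.582
55 [0.419 0.606] -0.64
60 [0.482 0.635] -0.698
65 [0.547 0.66 ] -0.756
```

The wrench is seated with no contact force and centred within 0.4 mm. I'll turn clockwise along the arc by 40°.

>>> apply_moves(
  delta_pos=[
    [0.012,0.069,0],
    [0.029,0.136,0],
    [0.053,0.201,0],
    [0.082,0.265,0],
    [0.116,0.325,0],
    [0.156,0.382,0],
    [0.2,0.436,0],
    [0.249,0.485,0],
    [0.249,0.485,0],
    [0.249,0.485,0],
  ],
  rot=[
    [0,0,-0.058],
    [0,0,-0.116],
    [0,0,-0.175],
    [0,0,-0.233],
    [0,0,-0.291],
    [0,0,-0.349],
    [0,0,-0.407],
    [0,0,-0.465],
    [0,0,-0.465],
    [0,0,-0.465],
  ],
  hand=[0,0,0,0,0,0,0,0,0,0],
)

```text
time_s: 20.5
ee_pos: [486.3, 101.1, 18.8]
ee_rot: [-180.0, -0.1, 133.1]
force: [-2.0, 3.6, -3.9]
gripper_width: 25.9
gripper_force: 60.0
```

```bash
cat > st.py <<'E'
from h import *
T,s=tool();print(s["time_s"],s["ee_pos"],s["ee_rot"],s["force"],s["torque"],s["gripper_width"])
p=viewer.grab_frame("scene");h,sa,v=[x.astype(int) for x in cv2.split(cv2.cvtColor(p["pixels"],cv2.COLOR_RGB2HSV))]
C=np.array([551,30.]);B=[]
ys,xs=np.mgrid[215:300,250:345];xs=xs.ravel();ys=ys.ravel()
W=np.array([at(p,(x,y),46)[:2] for x,y in zip(xs,ys)])-C;r=np.hypot(*W.T);g=np.degrees(np.arctan2(W[:,1],W[:,0]))
k=(r>25)&(r<36)&(abs(g-10)<50);w=np.clip(v[ys,xs]-90,0,None)*(sa[ys,xs]<75)*k
print("stripe px",int((w>0).sum()),"angle",(w*g).sum()/max(w.sum(),1),[(int(x),int(y),int(a)) for x,y,a,ww in zip(xs,ys,g,w) if ww>40][:12])
W=np.array([at(p,(x,y),42)[:2] for x,y in zip(xs,ys)])-C;r=np.hypot(*W.T);g=np.degrees(np.arctan2(W[:,1],W[:,0]));k=(r>37)&(r<58)&(abs(g)<60)
S=sa[ys,xs];H=h[ys,xs];Y=k&(S>120)&(H>20)&(H<35);R=k&(S>120)&((H<8)|(H>172))
print("yellow",g[Y].mean(),"red",g[R].mean(),Y.sum(),R.sum())
E
python3 st.py
```

```text
20.5 [486.33733134 101.08110076  18.79999012] [-1.79987561e+02 -8.63260808e-02  1.33117546e+02] [-1.99346945  3.57196812 -3.94728214] [0.95051305 0.24006361 0.20008983] 25.875570802478098
stripe px 4 angle -5.816050643905816 []
yellow 24.044859611277452 red -17.575057844782265 46 43
```

```bash
cat >> st.py <<'E'
W=np.array([at(p,(x,y),46)[:2] for x,y in zip(xs,ys)])-C;r=np.hypot(*W.T);g=np.degrees(np.arctan2(W[:,1],W[:,0]))
for a in range(-60,50,5):
    k=(r>26)&(r<35)&(abs(g-a)<4)
    print(a,k.sum(),p["pixels"][ys[k],xs[k]].mean(0).round().astype(int),end="; ")
E
python3 st.py; python3 - <<'E'
from h import *
for c in("scene","top"):
    p=viewer.grab_frame(c)
    T=None
    for q,z in(("stripe",46),("nut",46)): lm(p,q,z,T,2)
E
```

```text
20.55 [486.33502588 101.02697088  18.86334809] [ 1.79988897e+02 -8.45626822e-02  1.33100933e+02] [-1.49410165  4.73746196 -4.32746244] [1.16808215 0.28975665 0.23941867] 25.759512601348547
stripe px 5 angle -6.181810309545749 []
yellow 23.976523855334285 red -17.25784613305766 45 45
-60 4 [43 48 63]; -55 6 [43 49 64]; -50 5 [44 52 67]; -45 5 [43 55 77]; -40 5 [44 58 84]; -35 4 [46 62 93]; -30 5 [45 61 89]; -25 5 [42 56 79]; -20 5 [48 57 73]; -15 5 [69 70 77]; -10 5 [86 83 82]; -5 5 [96 89 84]; 0 5 [83 80 81]; 5 5 [61 65 75]; 10 6 [55 60 73]; 15 5 [51 57 70]; 20 7 [44 51 67]; 25 6 [43 50 66]; 30 6 [41 48 64]; 35 6 [42 48 65]; 40 6 [43 50 67]; 45 6 [42 48 66]; stripe 0.69 [287. 251.] [584.6  21.3]
nut 0.85 [300. 244.] [550.3  38.4]
stripe 0.73 [331. 215.] [582.   28.5]
nut 0.59 [325. 229.] [552.2  42. ]
```

Stripe is at about -6°, so thread is about 2.01. About 10° more brings it to the middle of red.

>>> apply_moves(
  delta_pos=[
    [0.026,0.023,0],
    [0.053,0.045,0],
    [0.081,0.066,0],
    [0.11,0.086,0],
    [0.11,0.086,0],
    [0.11,0.086,0],
  ],
  rot=[
    [0,0,-0.029],
    [0,0,-0.058],
    [0,0,-0.087],
    [0,0,-0.117],
    [0,0,-0.117],
    [0,0,-0.117],
  ],
  hand=[0,0,0,0,0,0],
)

```text
time_s: 21.4
ee_pos: [499.7, 111.3, 18.9]
ee_rot: [180.0, -0.1, 123.0]
force: [-1.9, 5.4, -4.8]
gripper_width: 25.5
gripper_force: 60.0
```

```bash
python3 st.py
```

```text
21.4 [499.7200484  111.31081896  18.94190342] [ 1.79978648e+02 -7.73617206e-02  1.23010934e+02] [-1.92244769  5.43518159 -4.76742131] [1.31131509 0.31028499 0.31488996] 25.482893740008926
stripe px 2 angle -15.849599032213817 []
yellow 23.69388802661629 red -16.71756196210719 44 43
-60 4 [42 50 64]; -55 6 [42 49 64]; -50 5 [43 50 66]; -45 5 [43 52 70]; -40 5 [44 54 74]; -35 4 [42 52 72]; -30 5 [48 55 73]; -25 5 [61 65 76]; -20 5 [77 75 77]; -15 5 [88 83 81]; -10 5 [77 74 75]; -5 5 [60 61 68]; 0 5 [51 56 68]; 5 5 [45 52 66]; 10 6 [44 51 66]; 15 5 [43 50 67]; 20 7 [43 50 67]; 25 6 [43 50 66]; 30 6 [42 52 67]; 35 6 [40 50 66]; 40 6 [42 49 66]; 45 6 [42 48 66];
```

Thread is about 2.18, at the middle of red. I'll back off within the free play, then lift straight up.

>>> apply_moves(
  delta_pos=[
    [-0.03,-0.022,0],
    [-0.06,-0.046,0],
    [-0.075,-0.06,0],
    [-0.075,-0.06,0],
    [-0.075,-0.06,0],
  ],
  rot=[
    [0,0,0.03],
    [0,0,0.062],
    [0,0,0.08],
    [0,0,0.08],
    [0,0,0.08],
  ],
  hand=[0,0,0,0,0],
)

```text
time_s: 21.87
ee_pos: [491.6, 103.0, 19.4]
ee_rot: [179.9, 0.1, 129.8]
force: [0.3, -0.1, -3.4]
gripper_width: 25.7
gripper_force: 60.0
```

```bash
python3 st.py|cut -c1-400
```

```text
21.8667 [491.58172702 102.97189134  19.43422581] [1.79948940e+02 6.14569240e-02 1.29792364e+02] [ 0.26347427 -0.07425899 -3.37779441] [ 0.22374898 -0.03784601 -0.00864581] 25.723929617766355
stripe px 3 angle -16.05759074459259 []
yellow 24.26417323642581 red -17.34922152383678 47 42
-60 4 [44 51 66]; -55 6 [46 51 66]; -50 5 [44 50 67]; -45 5 [41 52 71]; -40 5 [43 55 77]; -35 4 [44 58 83]; -30 5 [53 61 82]; -25 5 [63 67 78]; -20 5 [82 80 82]; -15 5 [92 87 84]; -10 5 [80 79 78]; -5 5 [67 68 74]; 0 5 [55 60 72]; 5 5 [45 50 66]; 10 6 [44 50 66]; 15 5 [43 51 67]; 20 7 [42 49 65]; 25 6 [42 50 66]; 30 6 [42 50 68]; 35 6 [42 50 68]; 40 6 [42 51 67]; 45 6 [41 50 66];
```

>>> apply_moves(
  delta_pos=[
    [0,0,0.1],
    [0,0,0.3],
    [0,0,0.6],
    [0,0,0.9],
    [0,0,1],
    [0,0,1],
  ],
  rot=[
    [0,0,0],
    [0,0,0],
    [0,0,0],
    [0,0,0],
    [0,0,0],
    [0,0,0],
  ],
  hand=[0,0,0,0,0,0],
)

```text
time_s: 22.42
ee_pos: [494.1, 103.9, 143.0]
ee_rot: [179.6, 0.3, 129.8]
force: [0.7, 0.4, -3.2]
gripper_width: 25.3
gripper_force: 60.0
```

>>> apply_moves(
  delta_pos=[
    [-0.02,0.2,0],
    [-0.04,0.5,0],
    [-0.055,0.8,0],
    [-0.055,0.9,0],
    [-0.055,0.9,0],
  ],
  rot=[
    [0,0,0.04],
    [0,0,0.09],
    [0,0,0.15],
    [0,0,0.19],
    [0,0,0.19],
  ],
  hand=[0,0,0,0,0],
)

```text
time_s: 22.83
ee_pos: [483.5, 213.9, 137.2]
ee_rot: [-179.9, -0.1, 146.4]
force: [-0.1, -1.0, -3.2]
gripper_width: 25.7
gripper_force: 60.0
```

>>> apply_moves(
  delta_pos=[
    [-0.02,0.2,0],
    [-0.04,0.5,0],
    [-0.055,0.8,0],
    [-0.055,0.9,0],
    [-0.055,0.9,0],
    [-0.055,0.9,0],
  ],
  rot=[
    [0,0,0.04],
    [0,0,0.09],
    [0,0,0.15],
    [0,0,0.192],
    [0,0,0.192],
    [0,0,0.192],
  ],
  hand=[0,0,0,0,0,0],
)

```text
time_s: 23.33
ee_pos: [477.2, 318.3, 137.5]
ee_rot: [-179.8, -0.1, 162.6]
force: [0.6, -0.1, -3.1]
gripper_width: 25.1
gripper_force: 60.0
```

```bash
python3 st.py|head -3; python3 - <<'E'
from h import *
t=viewer.grab_frame("top")
lm(t,"stripe",46);lm(t,"wrench",110)
E
```

```text
23.3333 [477.20177135 318.30508408 137.51744671] [-1.79798529e+02 -8.42011173e-02  1.62576356e+02] [ 0.6102379  -0.12496232 -3.09135701] [ 0.08035577  0.00864635 -0.0361563 ] 25.064511278278204
stripe px 17 angle -16.24862953198755 [(287, 249, -22), (288, 249, -19), (289, 249, -15), (286, 250, -20), (287, 250, -17), (288, 250, -14), (289, 250, -11), (290, 250, -7), (287, 251, -13), (288, 251, -10), (289, 251, -7)]
yellow 23.859812692475494 red -16.833546302941837 47 47
stripe 0.69 [333. 213.] [585.  25.]
wrench 0.86 [194. 203.] [590.6 299.7]
```

>>> apply_moves(
  delta_pos=[
    [0.005,0.01,-0.3],
    [0.005,0.01,-0.6],
    [0.005,0.01,-0.92],
    [0.005,0.01,-0.92],
    [0.005,0.01,-0.92],
  ],
  rot=[
    [0,0,0],
    [0,0,0],
    [0,0,0],
    [0,0,0],
    [0,0,0],
  ],
  hand=[0,0,0,0,0],
)

```text
time_s: 23.95
ee_pos: [477.4, 319.1, 27.6]
ee_rot: [-179.8, -0.2, 162.6]
force: [0.4, -0.3, -2.6]
gripper_width: 25.4
gripper_force: 60.0
```

>>> apply_moves(
  delta_pos=[
    [0,0,-0.15],
    [0,0,-0.3],
    [0,0,-0.4],
    [0,0,-0.41],
    [0,0,-0.41],
  ],
  rot=[
    [0,0,0],
    [0,0,0],
    [0,0,0],
    [0,0,0],
    [0,0,0],
  ],
  hand=[0,0,0,0,0],
)

```text
time_s: 24.37
ee_pos: [480.1, 321.4, -18.4]
ee_rot: [179.9, 0.1, 162.6]
force: [-0.8, 0.1, -2.8]
gripper_width: 25.3
gripper_force: 60.0
```

>>> apply_moves(
  delta_pos=[
    [0,0,-0.02],
    [0,0,-0.04],
    [0,0,-0.06],
    [0,0,-0.06],
    [0,0,-0.06],
  ],
  rot=[
    [0,0,0],
    [0,0,0],
    [0,0,0],
    [0,0,0],
    [0,0,0],
  ],
  hand=[0,0,0,0,0],
)

```text
time_s: 24.78
ee_pos: [478.6, 320.8, -27.5]
ee_rot: [180.0, 0.0, 162.7]
force: [-0.7, -0.3, -4.0]
gripper_width: 25.6
gripper_force: 60.0
```

>>> apply_moves(
  delta_pos=[
    [0,0,-0.01],
    [0,0,-0.02],
    [0,0,-0.03],
    [0,0,-0.03],
    [0,0,-0.03],
  ],
  rot=[
    [0,0,0],
    [0,0,0],
    [0,0,0],
    [0,0,0],
    [0,0,0],
  ],
  hand=[0,0,0,0,0],
)

```text
time_s: 25.2
ee_pos: [478.5, 320.7, -31.4]
ee_rot: [-180.0, -0.0, 162.7]
force: [0.1, 0.5, -3.9]
gripper_width: 25.6
gripper_force: 60.0
```

>>> apply_moves(
  delta_pos=[
    [0,0,-0.008],
    [0,0,-0.008],
    [0,0,-0.008],
  ],
  rot=[
    [0,0,0],
    [0,0,0],
    [0,0,0],
  ],
  hand=[0,0,0],
)

```text
time_s: 25.45
ee_pos: [478.6, 320.8, -31.8]
ee_rot: [180.0, 0.0, 162.7]
force: [-0.7, -0.7, 1.7]
gripper_width: 25.5
gripper_force: 60.0
```

>>> apply_moves(
  delta_pos=[
    [0,0,0],
    [0,0,0],
    [0,0,0],
    [0,0,0],
    [0,0,0],
    [0,0,0],
    [0,0,0],
  ],
  rot=[
    [0,0,0],
    [0,0,0],
    [0,0,0],
    [0,0,0],
    [0,0,0],
    [0,0,0],
    [0,0,0],
  ],
  hand=[1,1,1,1,1,1,1],
)

```text
time_s: 26.03
ee_pos: [478.6, 320.8, -32.3]
ee_rot: [180.0, 0.0, 162.7]
force: [-1.1, -0.1, 0.0]
gripper_width: 69.1
gripper_force: 0.0
```

>>> apply_moves(
  delta_pos=[
    [0,0,0.1],
    [0,0,0.4],
    [0,0,0.7],
    [0,0,1],
    [0,0,1],
    [0,0,1],
  ],
  rot=[
    [0,0,0],
    [0,0,0],
    [0,0,0],
    [0,0,0],
    [0,0,0],
    [0,0,0],
  ],
  hand=[1,1,1,1,1,1],
)

```text
time_s: 26.53
ee_pos: [480.0, 321.7, 90.3]
ee_rot: [179.7, 0.2, 162.7]
force: [0.3, 0.2, -1.3]
gripper_width: 91.1
gripper_force: 0.0
```

```bash
python3 - <<'E'
from h import *
p,T,s=wr();print(s["time_s"],s["ee_pos"],s["force"])
h,sa,v=cv2.split(cv2.cvtColor(p["pixels"],cv2.COLOR_RGB2HSV))
m=((h>105)&(h<130)&(sa>120)&(v>40)).astype(np.uint8)
for c in sorted(cv2.findContours(m,0,1)[0],key=cv2.contourArea)[::-1][:1]:
    W=np.array([at(p,x,20,T)[:2] for x in c[:,0].astype(float)],np.float32);r=cv2.minAreaRect(W);print(r,cv2.boxPoints(r).round().tolist())
t=viewer.grab_frame("top")
for q,z in(("tile_box",0),("blue_bowl",0),("glue_bottle",0)): lm(t,q,z,None,1)
E
python3 st.py|head -3
```

```text
26.5333 [480.01067377 321.71005749  90.25372136] [ 0.3045438   0.18407481 -1.25519333]
((460.651611328125, 325.0030822753906), (25.454914093017578, 107.3570785522461), 72.71514129638672) [[406.0, 329.0], [508.0, 297.0], [516.0, 321.0], [413.0, 353.0]]
tile_box 0.86 [492. 260.] [ 495.8 -314.9]
blue_bowl 0.77 [272. 146.] [744.3 158.7]
glue_bottle 0.88 [422. 145.] [ 750.6 -171.6]
26.7833 [477.55446317 320.14164306  86.11288036] [-1.79859128e+02 -1.21816057e-01  1.62653159e+02] [-0.53031259  0.12388014 -0.9582345 ] [ 0.02169398 -0.15078463  0.01068163] 91.277525919843
stripe px 20 angle -15.17937154120021 [(286, 249, -25), (287, 249, -22), (288, 249, -19), (289, 249, -15), (286, 250, -20), (287, 250, -17), (288, 250, -14), (289, 250, -11), (290, 250, -7), (287, 251, -13), (288, 251, -10), (289, 251, -7)]
yellow 23.976523855334285 red -17.074907153049967 45 44
```

The wrench is back flat at its starting place, the bystanders haven't moved, and the stripe is in red. Handing in.

```bash
python3 -c "
from workcell import env
print(env.job_done())"
```

```text
the job is handed in; nothing more can be done
None
```

I handed the job in at about 27 s: I turned the nut by hand to the middle of yellow (thread about 1.51), then tightened it with the wrench to the middle of red (about 2.18). The wrench is back flat on its mat and the tile box, bowl and bottle show no movement beyond measuring error; the hand-in returned no verdict.

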